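# Swap the two jars with loose lid knobs for sound spares

## Robot

A 7-joint arm with a two-finger parallel gripper is mounted at the origin on the work surface. World frame = base frame: x ahead of the robot, y to its left, z up, the work surface at z = 0. Lengths are in m, angles in degrees, forces in N, time in s.
With the tool pointing down it reaches from about 0.4 to 0.85 m from the base axis. Payload 10.4 kg.
Tool frame: the origin (TCP) lies between the finger pads; the fingertips stand 22 mm ahead of it and the grasp point (between the pads) lies 3 mm ahead of it; z points along the fingers, y is the line along which they close (so a half turn about z gives the same grasp; the last joint's range is limited). The gripper opens to 85 mm and grips with 20 to 120 N. Pads are 22 mm wide; open, the fingers measure 114 mm over their backs; the gripper's body (76 mm by 85 mm) begins 54 mm behind the grasp point. The pads swing forward as they close: fully open they stand 13 mm farther back than shut.
Start: joints at [-70.909, 19.034, -3.707, 83.658, 1.238, 77.344, -5.071], TCP at [0.218, 0.586, 0.253] pointing down, gripper open.
Joint ranges: [-148.97, 148.97], [-28.65, 121.19], [-84.17, 76.75], [9.2, 138.47], [-72.65, 252.65], [3.7, 117.97], [-149.18, 149.18]. Speed limits (degrees/s): [127.2, 127.2, 159.86, 159.86, 180, 180, 180].

## Interface

Orientations are given as [roll, pitch, yaw] about the fixed x, y, z axes, in that order (R = Rz(yaw) Ry(pitch) Rx(roll)).
In Python, from workcell import bot, viewer, workorder gives the robot as it stands. The module is installed in compiled form; this text tells all that it offers.
- The arm moves only by the shell command python3 -m jog 'ROWS' [OPENING] [FORCE]. ROWS is text: rows parted by semicolons, each of 4 numbers parted by spaces: the shift along the tool's x, y, z normalised to -1 to 1, where 1 is 4 cm, then the turn about the tool's z normalised to -1 to 1, where 1 is 0.12 rad. A call has 1 to 10 rows; each row shifts and turns the commanded pose from where the row before left it, along the tool's axes as they then stand; what a row does not reach is not made up. A row lasts 1/10 s, in which the tool goes at most 50 mm and 8.59 degrees, less where a joint would pass 70% of its speed; a pose out of reach is approached as far as the arm can. A call with a number of a shift or a turn outside -1 to 1 is refused whole. A call with a gripper value outside its range is refused whole. OPENING is the closure, from -1 (fully open) to 1 (shut), set as the call begins (- or left out, the last holds). The fingers move at their own pace and stop on an object; FORCE is the grip in N (left out, the last holds). Time passes only in rows, so rows that do not move let the fingers close. It gives the time, the measured TCP pose, the force, the opening and the grip force at its end, in the units of the state.
- bot.get_obs(): the state, without advancing time (a new reading comes with each control period).
- viewer.camera(name): name is "scene" or "top" or "wrist"; returns a dict with "img" (400x640x3 uint8, red, green, blue), "vertical_fov" (degrees; the focal length in pixels is half the picture's height over the tangent of half this angle, whatever the lens; pixels are square), "cx", "cy" (the principal point, pixels), "cam_to_world" (4x4, takes a point from camera to world coordinates). Camera axes: x right, y down, z forward; pixel columns grow to the right and rows downward; lengths in m; the calibration is good to about 2 mm. The wrist camera is an equidistant fisheye: a pixel r from the principal point sees the ray r / f radians off the axis. A picture is of the moment at which its call begins. There is no depth.
- workorder.sign_off(): hands the job in; it is judged then, once.
The state is a dict: "clock": time; "joint_pos": joint angles; "qd": joint speeds; "tau": joint torques, N m; "ee_pos": TCP position; "tool_rot": TCP orientation; "ft_force": force on the tool from outside, world axes, zero at the start; "wrist_torque": the same for the moment, N m; "gripper_width": finger opening in m; "finger_force": force on a finger pad.
Only numpy, scipy, OpenCV 4.12 (cv2) and the standard library are available. Lean on these libraries where they do the work, as an engineer would, in place of code of your own. Each camera call takes 0.05 s, during which the arm holds its last target. There are 200 camera calls.

## Task

On two of the white-lidded jars on the green spots the knob of the lid has worked loose: rock each knob side to side to find out which two, and leave the loose knobs clearly leaning over. Swap both loose jars with the two blue-lidded spares, so that the loose jars stand upright in the middle of the black places in the steel tray and the spares upright in the middle of the green spots they left. The jars with firm knobs stay (or go back) in the middle of their own spots; do not tip any jar over, and leave the other things on the counter alone.

Things in the scene. Friction and masses are not known exactly. Their poses are not given: they have to be found in the camera images.
- jar_1: jar in use: steel canister with a WHITE lid that is fastened on, 58 mm across and 60 mm high to the top of the lid, about 0.4 kg; a black ball knob stands in the middle of the lid (see knob_1). Origin: centre of the underside, z up. At the start its looks do not tell whether the knob is firm.
- jar_2: jar in use: steel canister with a WHITE lid that is fastened on, 58 mm across and 60 mm high to the top of the lid, about 0.4 kg; a black ball knob stands in the middle of the lid (see knob_2). Origin: centre of the underside, z up. At the start its looks do not tell whether the knob is firm.
- jar_3: jar in use: steel canister with a WHITE lid that is fastened on, 58 mm across and 60 mm high to the top of the lid, about 0.4 kg; a black ball knob stands in the middle of the lid (see knob_3). Origin: centre of the underside, z up. May be absent. At the start its looks do not tell whether the knob is firm.
- jar_4: jar in use: steel canister with a WHITE lid that is fastened on, 58 mm across and 60 mm high to the top of the lid, about 0.4 kg; a black ball knob stands in the middle of the lid (see knob_4). Origin: centre of the underside, z up. May be absent. At the start its looks do not tell whether the knob is firm.
- jar_5: jar in use: steel canister with a WHITE lid that is fastened on, 58 mm across and 60 mm high to the top of the lid, about 0.4 kg; a black ball knob stands in the middle of the lid (see knob_5). Origin: centre of the underside, z up. At the start its looks do not tell whether the knob is firm.
- spare_a: spare jar: like the jars in use in size, weight and knob, but with a BLUE lid; its knob is firm. Starts in the steel tray. Origin: centre of the underside, z up.
- spare_b: spare jar: like the jars in use in size, weight and knob, but with a BLUE lid; its knob is firm. Starts in the steel tray. Origin: centre of the underside, z up.
- knob_1 (a point): centre of the ball of jar_1's knob: ball 24 mm across on a 9 mm stem, its centre 25 mm above the lid's top (85 mm above the jar's underside); z along the stem. All knobs start upright. A firm knob is rigid with the jar: pushed sideways it resists and carries the jar with it (1 to 2 N tips the jar). A loose one rocks about its foot on the lid, about 0.26 rad to each stop (6 mm at the ball), any way, at under 0.2 N; let go, it stays leaning or flops over to the stop.
- knob_2 (a point): centre of the ball of jar_2's knob: ball 24 mm across on a 9 mm stem, its centre 25 mm above the lid's top (85 mm above the jar's underside); z along the stem. All knobs start upright. A firm knob is rigid with the jar: pushed sideways it resists and carries the jar with it (1 to 2 N tips the jar). A loose one rocks about its foot on the lid, about 0.26 rad to each stop (6 mm at the ball), any way, at under 0.2 N; let go, it stays leaning or flops over to the stop.
- knob_3 (a point): centre of the ball of jar_3's knob: ball 24 mm across on a 9 mm stem, its centre 25 mm above the lid's top (85 mm above the jar's underside); z along the stem. All knobs start upright. A firm knob is rigid with the jar: pushed sideways it resists and carries the jar with it (1 to 2 N tips the jar). A loose one rocks about its foot on the lid, about 0.26 rad to each stop (6 mm at the ball), any way, at under 0.2 N; let go, it stays leaning or flops over to the stop.
- knob_4 (a point): centre of the ball of jar_4's knob: ball 24 mm across on a 9 mm stem, its centre 25 mm above the lid's top (85 mm above the jar's underside); z along the stem. All knobs start upright. A firm knob is rigid with the jar: pushed sideways it resists and carries the jar with it (1 to 2 N tips the jar). A loose one rocks about its foot on the lid, about 0.26 rad to each stop (6 mm at the ball), any way, at under 0.2 N; let go, it stays leaning or flops over to the stop.
- knob_5 (a point): centre of the ball of jar_5's knob: ball 24 mm across on a 9 mm stem, its centre 25 mm above the lid's top (85 mm above the jar's underside); z along the stem. All knobs start upright. A firm knob is rigid with the jar: pushed sideways it resists and carries the jar with it (1 to 2 N tips the jar). A loose one rocks about its foot on the lid, about 0.26 rad to each stop (6 mm at the ball), any way, at under 0.2 N; let go, it stays leaning or flops over to the stop.
- spot_1: flat green disc on the counter, 76 mm across, 1 mm thick (jars stand at counter height): the standing place of jar_1, which starts on its centre (empty if that jar is absent). Origin: centre; z up. Fixed.
- spot_2: flat green disc on the counter, 76 mm across, 1 mm thick (jars stand at counter height): the standing place of jar_2, which starts on its centre (empty if that jar is absent). Origin: centre; z up. Fixed.
- spot_3: flat green disc on the counter, 76 mm across, 1 mm thick (jars stand at counter height): the standing place of jar_3, which starts on its centre (empty if that jar is absent). Origin: centre; z up. Fixed.
- spot_4: flat green disc on the counter, 76 mm across, 1 mm thick (jars stand at counter height): the standing place of jar_4, which starts on its centre (empty if that jar is absent). Origin: centre; z up. Fixed.
- spot_5: flat green disc on the counter, 76 mm across, 1 mm thick (jars stand at counter height): the standing place of jar_5, which starts on its centre (empty if that jar is absent). Origin: centre; z up. Fixed.
- place_a (a point): centre of a flat black disc, 76 mm across, on the floor of the steel tray: one of its two standing places; spare_a starts here. z = the floor that jars stand on, 2 mm above the counter. Its axes are the tray's: the fixed tray is 190 mm along x and 300 mm along y, walls 24 mm high; this place lies -72 mm along y from the tray's centre.
- place_b (a point): centre of a flat black disc, 76 mm across, on the floor of the steel tray: one of its two standing places; spare_b starts here. z = the floor that jars stand on, 2 mm above the counter. Its axes are the tray's: the fixed tray is 190 mm along x and 300 mm along y, walls 24 mm high; this place lies 72 mm along y from the tray's centre.
- paper_cup: white paper cup, 72 mm across the rim, 80 mm high. Near it at the far side a fixed swab box with a blue cover, 120 mm high with its swabs. To be left alone. Origin: centre of its underside.
- tape_roll: small roll of clear tape lying flat, 48 mm across, 18 mm high. To be left alone. Origin: centre of its underside.
- pen: black pen lying flat, 140 mm long, 10 mm thick. To be left alone. Origin: centre of its underside.
- gel_bottle: bottle of hand gel, 60 mm across, 150 mm high. To be left alone. Origin: centre of its underside.
- stapler: blue and black stapler, 130 mm long, 35 mm wide, 50 mm high. To be left alone. Origin: centre of its underside.

How it is judged:
By the outcome, as a careful person would: the job done as asked, in the order asked, and still so for the second after the job is handed in, with the robot touching nothing.
Of jar_3, jar_4 only 1 to 2 are there at a start; the rules pass over those that are not, and their reading is None.
At some moment in a run one of jar_1, jar_2, jar_3, jar_4, jar_5, spare_a, spare_b may be knocked a few centimetres aside while the robot is not near it.
It also fails if it takes over 210 s, if anything falls off the work surface, if the arm or the gripper's body presses on something with over 40 N, if the wrist force passes 120 N, or if a joint passes its speed limit or range.

## Working session

There is one attempt and no reset: what is moved stays moved. The work goes in short steps, Python scripts to look and compute and a shell command to move; the robot and the scene stay as the last step left them, time stands still between calls to the robot, and variables do not carry over. Pictures are saved under pics/ and viewed, at most 16 in all, crops included, and the job is handed in when it is done.

```bash
mkdir -p pics; cat > h.py <<'E'
import numpy as np, cv2
from workcell import bot, viewer, workorder
from scipy.spatial.transform import Rotation as R
def cam(n,save=None):
    c=viewer.camera(n)
    if save: cv2.imwrite('pics/'+save,cv2.cvtColor(c['img'],cv2.COLOR_RGB2BGR))
    return c
def px2w(c,u,v,z,fish=False):
    f=200/np.tan(np.radians(c['vertical_fov'])/2)
    d=np.array([u-c['cx'],v-c['cy']],float)
    if fish:
        r=np.hypot(*d); t=r/f; ray=np.array([*(d/max(r,1e-9)*np.sin(t)),np.cos(t)])
    else: ray=np.array([d[0]/f,d[1]/f,1])
    T=np.array(c['cam_to_world']); w=T[:3,:3]@ray; o=T[:3,3]
    return o+w*(z-o[2])/w[2]
def w2px(c,p):
    f=200/np.tan(np.radians(c['vertical_fov'])/2)
    T=np.array(c['cam_to_world']); q=T[:3,:3].T@(np.array(p)-T[:3,3])
    return q[0]/q[2]*f+c['cx'],q[1]/q[2]*f+c['cy']
E
python3 - <<'E'
from h import *
c=cam('top','top0.png'); cam('scene','scene0.png')
print(np.array(c['cam_to_world']).round(3),c['vertical_fov'],c['cx'],c['cy']); print(bot.get_obs())
E
```

```text
[[ 5.000e-03 -9.870e-01  1.610e-01  4.400e-01]
 [-1.000e+00 -5.000e-03  1.000e-03  2.600e-02]
 [ 0.000e+00 -1.610e-01 -9.870e-01  1.118e+00]
 [ 0.000e+00  0.000e+00  0.000e+00  1.000e+00]] 47.42023548593171 318.823225470016 195.45445683391105
{'clock': 0.1, 'joint_pos': array([-70.9099599 ,  19.06806369,  -3.71024817,  83.70089231,
         1.23824643,  77.34138863,  -5.07128992]), 'qd': array([ 0.01983899, -0.10376694,  0.05415732, -0.23485276, -0.00227971,
       -0.09427029,  0.09943205]), 'tau': array([ 1.04679701e-03, -6.26739907e+01,  4.87561477e-02, -3.92431569e+01,
        1.62022241e-02,  6.85552150e-03,  1.73220371e-05]), 'ee_pos': array([0.2175731 , 0.58559072, 0.25260127]), 'tool_rot': array([-1.79929599e+02,  2.69493835e-03,  1.59618743e+02]), 'ft_force': array([-0.19066046, -0.14806361,  0.67028786]), 'wrist_torque': array([-0.02648184,  0.00389396, -0.05319791]), 'finger_force': 0.0, 'gripper_width': 0.08544625015605375}
```

View pics/top0.png

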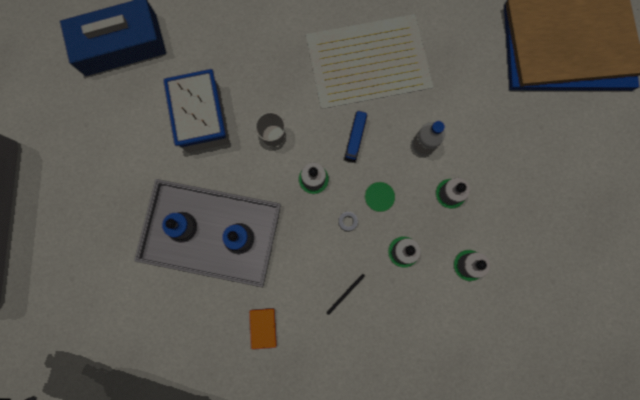

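View pics/scene0.png

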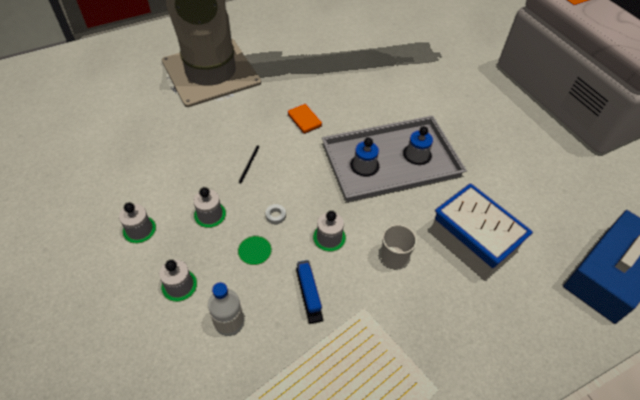

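The top view shows four white-lidded jars with knobs at about (313,170), (461,188), (410,251) and (480,265). One spot is empty at (380,197). The blue spares are in the tray at about (175,222) and (237,238).

```bash
python3 - <<'E'
from h import *
c=cam('top'); g=c['img']
big=cv2.cvtColor(cv2.resize(g,None,fx=4,fy=4,interpolation=cv2.INTER_CUBIC),cv2.COLOR_RGB2BGR)
cv2.imwrite('pics/crop.png',np.hstack([big[620:1120,1160:1360],big[680:1180,1580:2000]])[:, :780])
for u,v in [(313,170),(461,188),(410,251),(480,265),(175,222),(237,238)]:
    w=g[v-9:v+10,u-9:u+10].astype(int); m=(w.max(2)<40); n,l,s,ce=cv2.connectedComponentsWithStats(m.astype('uint8'))
    for i in range(1,n):
        if s[i,4]>15: 
            q=ce[i]+[u-9,v-9]; print((u,v),s[i],q.round(1),px2w(c,*q,.085)[:2].round(4))
hsv=cv2.cvtColor(g,cv2.COLOR_RGB2HSV)
m=((abs(hsv[...,0].astype(int)-70)<15)&(hsv[...,1]>120)).astype('uint8')
n,l,s,ce=cv2.connectedComponentsWithStats(m)
for i in range(1,n):
    if s[i,4]>20:
        p=np.argwhere(l==i)[:,::-1]; h=cv2.convexHull(p.astype(np.int32)); e=cv2.fitEllipse(h)
        print('green',s[i],px2w(c,*e[0],.001)[:2].round(4),np.round(e[1],1))
m=((abs(hsv[...,0].astype(int)-110)<12)&(hsv[...,1]>150)).astype('uint8')
n,l,s,ce=cv2.connectedComponentsWithStats(m)
for i in range(1,n):
    if s[i,4]>50: print('blue',s[i],px2w(c,*ce[i],.06)[:2].round(4))
# tray corners
for q in [(157,182),(281,205),(265,285),(136,261)]: print(px2w(c,*q,.024)[:2].round(3))
for n,q,z in [('pen1',(363,276),0.005),('pen2',(329,312),.005),('tape',(348,222),.01),('stapA',(361,113),.05),('stapB',(352,158),.05),('gel',(437,127),.15),('cup',(271,128),.08),('box',(195,105),.08)]: print(n,px2w(c,*q,z)[:2].round(3))
E
```

```text
(313, 170) [ 5  7  8  9 61] [312.8 172. ] [0.6633 0.0411]
(461, 188) [ 4  4 10 10 71] [460.2 187.6] [ 0.6284 -0.2991]
(410, 251) [ 4  4 10  9 68] [409.7 250.2] [ 0.4843 -0.1787]
(480, 265) [ 4  5 11  9 77] [480.3 264.9] [ 0.4524 -0.3361]
(175, 222) [ 0  6 12 10 86] [171.2 223.6] [0.5419 0.3624]
(237, 238) [ 0  3 10  9 72] [232.5 236. ] [0.5144 0.2219]
green [300 176  28  17 116] [0.6623 0.0403] [26.  27.8]
green [436 180  27  28 137] [ 0.6287 -0.3   ] [27. 29.]
green [366 183  28  28 637] [ 0.6204 -0.1241] [27.9 28.6]
green [389 237  22  30 132] [ 0.4846 -0.1787] [28.2 29.2]
green [455 251  20  30 142] [ 0.4528 -0.3361] [27.3 29.7]
blue [  61    0   98   64 3196] [1.025  0.5512]
blue [ 506   25  132   65 1243] [ 0.9062 -0.5887]
blue [165  70  60  76 667] [0.8135 0.3219]
blue [348 112  18  43 421] [ 0.7659 -0.0631]
blue [432 122  12  11  98] [ 0.7814 -0.2589]
blue [163 213  24  25 369] [0.5415 0.3604]
blue [223 225  24  25 395] [0.5141 0.2201]
[0.65  0.423]
[0.594 0.118]
[0.404 0.153]
[0.458 0.461]
pen1 [ 0.425 -0.08 ]
pen2 [0.341 0.001]
tape [ 0.555 -0.045]
stapA [ 0.819 -0.076]
stapB [ 0.706 -0.053]
gel [ 0.752 -0.233]
cup [0.77  0.141]
box [0.827 0.323]
```

View pics/crop.png

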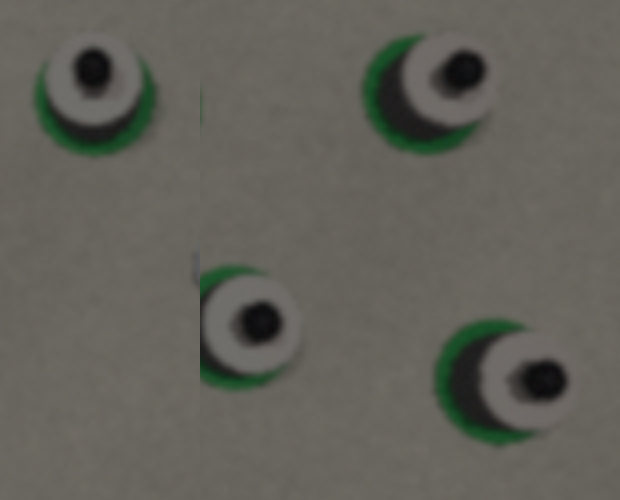

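```bash
python3 -m jog '0 0 0 1;0 0 0 1;0 0 0 1;0 0 0 1;0 0 0 1;0 0 0 1;0 0 0 1;0 0 0 1;0 0 0 1;0 0 0 1' 0.15 20; python3 -m jog '0 0 0 0.12;-1 0.8 0 0;-1 0.8 0 0;-1 0.8 0 0;-1 0.8 0 0;-1 0.8 0 0;-1 0.8 0 0;-1 0.8 0 0;-1 0.8 0 0;0 0 0 0'
```

```text
clock: 1.15
ee_pos: [0.2176, 0.5858, 0.253]
tool_rot: [-180.0, 0.0, 90.6]
ft_force: [-0.5, 0.8, -0.7]
gripper_width: 0.0366
finger_force: 0.0
clock: 2.15
ee_pos: [0.472, 0.2667, 0.2536]
tool_rot: [179.9, 0.1, 89.6]
ft_force: [-0.4, 0.0, 0.4]
gripper_width: 0.0362
finger_force: 0.0
```

```bash
python3 -m jog '-0.94 0.8 0 0;-0.94 0.8 0 0;-0.94 0.8 0 0;-0.94 0.8 0 0;-0.94 0.8 0 0;-0.94 0.8 0 0;0 0 1 0.06;0 0 1 0;0 0 0.9 0;0 0 0 0'
python3 - <<'E'
from h import *
cam('wrist','w1.png'); o=bot.get_obs(); print(o['ee_pos'],o['tool_rot'])
E
```

```text
clock: 3.15
ee_pos: [0.6568, 0.0485, 0.1318]
tool_rot: [-179.5, 0.1, 89.8]
ft_force: [-0.9, -1.0, -0.5]
gripper_width: 0.0362
finger_force: 0.0
[0.6585035  0.0484843  0.13540587] [-1.79736646e+02  3.97196006e-02  8.97484457e+01]
```

View pics/w1.png

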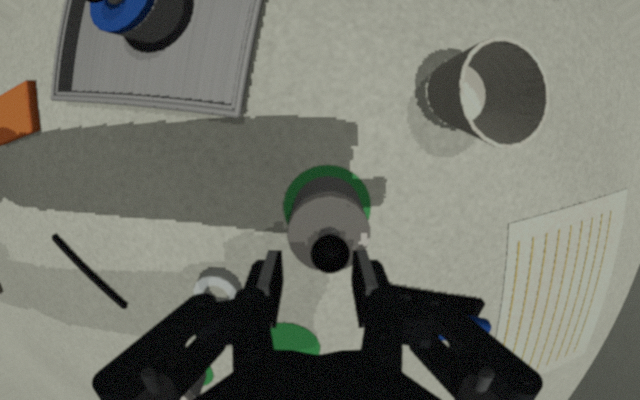

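The wrist view shows the knob of jar A at (330,253), between the fingertips at about (270,270) and (368,270). I'll centre on it and go down.

```bash
python3 -m jog '-0.18 0.12 0 0.03;0 0 0 0;0 0 0.5 0;0 0 0.43 0;0 0 0 0;0 0 0 0;0 0 0 0'; python3 - <<'E'
from h import *
c=cam('wrist','w2.png'); o=bot.get_obs(); print(o['ee_pos'],o['tool_rot'],o['ft_force'])
cv2.imwrite('pics/w2c.png',cv2.resize(cv2.cvtColor(c['img'][130:400,200:440],cv2.COLOR_RGB2BGR),None,fx=2,fy=2))
E
```

```text
clock: 3.9
ee_pos: [0.6652, 0.0409, 0.1012]
tool_rot: [179.9, -0.0, 89.4]
ft_force: [-0.4, -0.5, 0.1]
gripper_width: 0.0366
finger_force: 0.0
[0.66521988 0.04095391 0.10116358] [ 1.79917910e+02 -1.52000933e-02  8.94162929e+01] [-0.03067182 -0.06575191  0.15615171]
```

View pics/w2c.png

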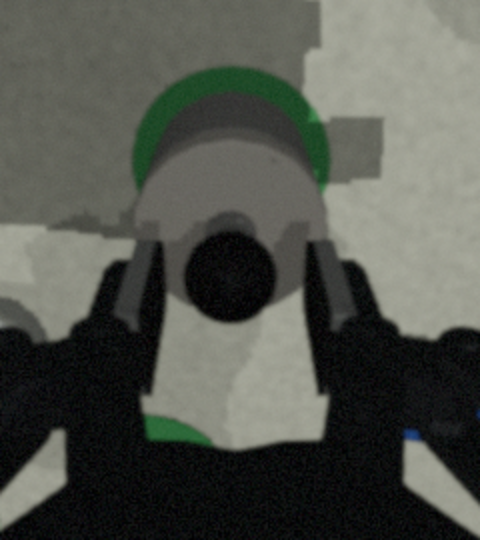

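The knob sits centred between the fingers. Now I'll rock it.

```bash
cat > avg.py <<'E'
from h import *
import sys
f=[]
for i in range(4):
    c=cam('wrist'); o=bot.get_obs(); f.append(o['ft_force'])
print(sys.argv[1],np.mean(f,0).round(2),o['ee_pos'].round(4))
cv2.imwrite('pics/%s.png'%sys.argv[1],cv2.cvtColor(c['img'],cv2.COLOR_RGB2BGR)[150:300,230:430])
E
python3 -m jog '0 0 0.12 0;0 0 0 0;0 0 0 0;0 0 0 0' | grep -A1 clock; python3 avg.py A0
python3 -m jog '0 0.07 0 0;0 0.07 0 0;0 0.07 0 0;0 0.07 0 0;0 0 0 0;0 0 0 0'| grep ee; python3 avg.py Ap
python3 -m jog '0 -0.07 0 0;0 -0.07 0 0;0 -0.07 0 0;0 -0.07 0 0;0 -0.07 0 0;0 -0.07 0 0;0 -0.07 0 0;0 -0.07 0 0;0 0 0 0;0 0 0 0'| grep ee; python3 avg.py An
python3 -m jog '0 0.07 0 0;0 0.07 0 0;0 0.07 0 0;0 0.07 0 0;0 0 0 0;0 0 0 0'| grep ee; python3 avg.py Ac
python3 -c "
import cv2,numpy as np
cv2.imwrite('pics/A4.png',np.vstack([np.hstack([cv2.resize(cv2.imread('pics/A%s.png'%k),None,fx=1.9,fy=1.9) for k in p]) for p in ('0p','nc')]))"
```

```text
clock: 4.35
ee_pos: [0.6647, 0.041, 0.0954]
A0 [ 0.08  0.5  -0.38] [0.6647 0.041  0.0954]
ee_pos: [0.6758, 0.0408, 0.0951]
Ap [-1.19  0.16 -0.9 ] [0.6757 0.0409 0.0951]
ee_pos: [0.6537, 0.0411, 0.0955]
An [1.78 0.03 1.24] [0.6537 0.0411 0.0954]
ee_pos: [0.6646, 0.041, 0.0952]
Ac [-0.01  0.29 -0.11] [0.6646 0.041  0.0953]
```

View pics/A4.png

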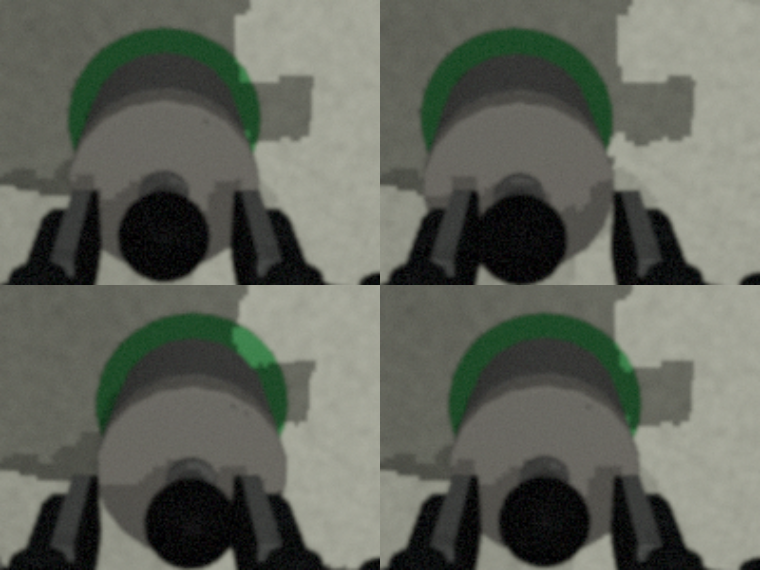

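Jar A is firm: the wrist felt −1.2 and +1.8 N, the knob moved with the lid, and it came back upright. Next is jar C.

```bash
python3 -m jog '0 0 -1 0;0 0 -0.25 0;-0.915 -0.75 0 0;-0.915 -0.75 0 0;-0.915 -0.75 0 0;-0.915 -0.75 0 0;-0.915 -0.75 0 0;-0.915 -0.75 0 0;0 0 0 0;0 0 0 0'; python3 -c "
from h import *
o=bot.get_obs();print(o['ee_pos'])
c=cam('top')
for n,p in dict(A=(.663,.041),B=(.6285,-.2995),C=(.4845,-.1787),D=(.4526,-.336),a=(.5415,.362),b=(.514,.221)).items():
    u,v=map(int,w2px(c,(*p,.085))); w=c['img'][v-10:v+11,u-10:u+11].max(2)<40; y,x=np.nonzero(w); print(n,len(x),px2w(c,x.mean()+u-10,y.mean()+v-10,.085)[:2].round(4))
"
```

```text
clock: 8.35
ee_pos: [0.4822, -0.1774, 0.1457]
tool_rot: [179.9, -0.0, 89.3]
ft_force: [1.0, 0.2, 0.3]
gripper_width: 0.0362
finger_force: 0.0
[ 0.48220227 -0.17739597  0.1457185 ]
A 58 [0.6633 0.0412]
B 67 [ 0.6286 -0.2992]
C 200 [ 0.4843 -0.1865]
D 0 [nan nan]
a 82 [0.5423 0.3628]
b 72 [0.5144 0.2219]<string>:6: RuntimeWarning: Mean of empty slice.
  ret = ret.dtype.type(ret / rcount)
```

```bash

python3 -m jog '-0.03 0.055 0 0;0 0 0.5 0;0 0 0.5 0;0 0 0.25 0;0 0 0 0;0 0 0 0;0 0 0 0'| grep -A1 clock; python3 avg.py C0
python3 -m jog '0 0.07 0 0;0 0.07 0 0;0 0.07 0 0;0 0.07 0 0;0 0 0 0;0 0 0 0'| grep ee; python3 avg.py Cp
python3 -m jog '0 -0.07 0 0;0 -0.07 0 0;0 -0.07 0 0;0 -0.07 0 0;0 -0.07 0 0;0 -0.07 0 0;0 -0.07 0 0;0 -0.07 0 0;0 0 0 0;0 0 0 0'| grep ee; python3 avg.py Cn
python3 -m jog '0 0.07 0 0;0 0.07 0 0;0 0.07 0 0;0 0.07 0 0;0 0 0 0;0 0 0 0'| grep ee; python3 avg.py Cc
python3 -c "
from h import *
cam('top','top2.png')
C=np.vstack([np.hstack([cv2.resize(cv2.imread('pics/C%s.png'%k),None,fx=1.2,fy=1.2) for k in p]) for p in ('0p','nc')])
t=cv2.imread('pics/top2.png')[100:340,330:570]
cv2.imwrite('pics/C4.png',np.hstack([C[:360],cv2.resize(t,(300,360))]))"
```

```text
clock: 9.1
ee_pos: [0.4853, -0.178, 0.0961]
C0 [-0.13  0.49 -0.44] [ 0.4849 -0.178   0.0958]
ee_pos: [0.4958, -0.1782, 0.0952]
Cp [-0.2   0.11  0.24] [ 0.4957 -0.1781  0.0953]
ee_pos: [0.4736, -0.1778, 0.0954]
Cn [1.55 0.75 0.63] [ 0.4736 -0.1778  0.0953]
ee_pos: [0.4845, -0.1781, 0.0952]
Cc [0.29 0.04 0.16] [ 0.4845 -0.178   0.0953]
```

View pics/C4.png

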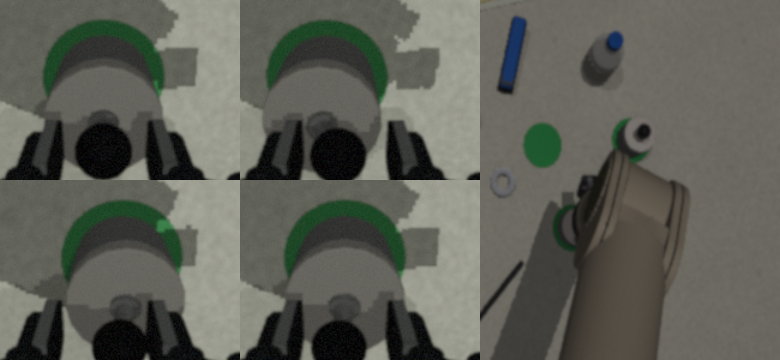

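Jar C is loose: its ball moved against the lid and now leans toward the bottom of the view, at about (340,343) in the crop. The arm hides jar D in the top view, so I'll go there and check it with the wrist camera.

```bash
python3 -m jog '0 0 -1 0;0 0 -0.25 0;-0.98 -0.2 0 0;-0.98 -0.2 0 0;-0.98 -0.2 0 0;-0.98 -0.2 0 0;0 0 0 0;0 0 0 0'; python3 -c "
from h import *
c=cam('wrist'); w=c['img'].max(2)<25
cv2.imwrite('pics/d.png',cv2.cvtColor(c['img'],cv2.COLOR_RGB2BGR)[100:350,170:490])"
```

```text
clock: 12.95
ee_pos: [0.4505, -0.3352, 0.1451]
tool_rot: [-180.0, 0.0, 89.3]
ft_force: [0.4, 1.3, -0.5]
gripper_width: 0.0363
finger_force: 0.0
```

View pics/d.png

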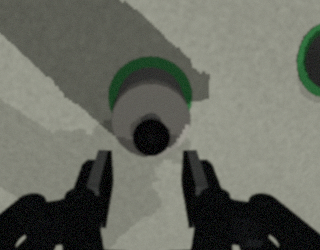

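Jar D is still on its spot, with its knob centred between the fingers at about (151,137) in the crop. Rock it.

```bash

python3 -m jog '-0.02 0.05 0 0;0 0 0.5 0;0 0 0.5 0;0 0 0.25 0;0 0 0 0;0 0 0 0;0 0 0 0'| grep -A1 clock; python3 avg.py D0
python3 -m jog '0 0.07 0 0;0 0.07 0 0;0 0.07 0 0;0 0.07 0 0;0 0 0 0;0 0 0 0'| grep ee; python3 avg.py Dp
python3 -m jog '0 -0.07 0 0;0 -0.07 0 0;0 -0.07 0 0;0 -0.07 0 0;0 -0.07 0 0;0 -0.07 0 0;0 -0.07 0 0;0 -0.07 0 0;0 0 0 0;0 0 0 0'| grep ee; python3 avg.py Dn
python3 -m jog '0 0.07 0 0;0 0.07 0 0;0 0.07 0 0;0 0.07 0 0;0 0 0 0;0 0 0 0'| grep ee; python3 avg.py Dc
python3 -m jog '0 0 -1 0;0 0 -0.25 0;0.92 1 0 0;0 1 0 0;0 1 0 0;0 1 0 0;0 0.4 0 0;0 0 0 0;0 0 0 0;0 0 0 0'
python3 -c "
from h import *
cam('wrist','w5.png')
C=np.vstack([np.hstack([cv2.resize(cv2.imread('pics/D%s.png'%k),None,fx=1.2,fy=1.2) for k in p]) for p in ('0p','nc')])
t=cv2.imread('pics/w5.png')[100:350,170:470]
cv2.imwrite('pics/D4.png',np.hstack([C[:360],cv2.resize(t,(300,360))]))"
```

```text
clock: 13.7
ee_pos: [0.4536, -0.3355, 0.0962]
D0 [-0.12 -0.08  0.09] [ 0.4533 -0.3354  0.0958]
ee_pos: [0.4641, -0.3354, 0.0951]
Dp [-1.22 -0.08 -0.22] [ 0.4641 -0.3354  0.0952]
ee_pos: [0.4421, -0.3351, 0.0954]
Dn [2.16 0.43 1.53] [ 0.442  -0.3352  0.0953]
ee_pos: [0.4529, -0.3353, 0.0952]
Dc [-0.36 -0.05  0.01] [ 0.4529 -0.3353  0.0953]
clock: 17.7
ee_pos: [0.625, -0.3039, 0.1454]
tool_rot: [-180.0, -0.0, 89.3]
ft_force: [-0.5, 0.5, 0.7]
gripper_width: 0.0361
finger_force: 0.0
```

View pics/D4.png

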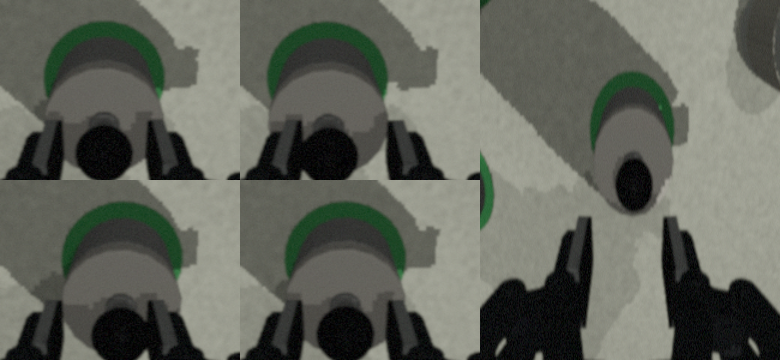

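Jar D is firm: ±1.2 to 2.2 N, and the knob moved with the lid. So jar B should be loose. Rock it to confirm.

```bash

python3 -m jog '0.11 0.09 0 0;0 0 0.5 0;0 0 0.5 0;0 0 0.25 0;0 0 0 0;0 0 0 0;0 0 0 0'| grep -A1 clock; python3 avg.py B0
python3 -m jog '0 0.07 0 0;0 0.07 0 0;0 0.07 0 0;0 0.07 0 0;0 0 0 0;0 0 0 0'| grep ee; python3 avg.py Bp
python3 -m jog '0 -0.07 0 0;0 -0.07 0 0;0 -0.07 0 0;0 -0.07 0 0;0 -0.07 0 0;0 -0.07 0 0;0 -0.07 0 0;0 -0.07 0 0;0 0 0 0;0 0 0 0'| grep ee; python3 avg.py Bn
python3 -m jog '0 0.07 0 0;0 0.07 0 0;0 0.07 0 0;0 0.07 0 0;0 0 0 0;0 0 0 0'| grep ee; python3 avg.py Bc
python3 -m jog '0 0 -1 0;0 0 -1 0;0 0 -0.5 0;1 0.2 0 0;1 0.2 0 0;1 0.2 0 0;1 0.2 0 0;1 0 0 0;1 0 0 0;0 0 0 0'
python3 -c "
from h import *
cam('top','top3.png')
C=np.vstack([np.hstack([cv2.resize(cv2.imread('pics/B%s.png'%k),None,fx=1.2,fy=1.2) for k in p]) for p in ('0p','nc')])
t=cv2.imread('pics/top3.png')[100:340,330:570]
cv2.imwrite('pics/B4.png',np.hstack([C[:360],cv2.resize(t,(300,360))]))"
```

```text
clock: 18.45
ee_pos: [0.6303, -0.2992, 0.0966]
B0 [ 0.13  0.1  -0.07] [ 0.63   -0.299   0.0959]
ee_pos: [0.641, -0.299, 0.0951]
Bp [-0.15  0.12  0.25] [ 0.6409 -0.299   0.0953]
ee_pos: [0.6188, -0.2988, 0.0955]
Bn [ 1.62 -0.38  0.81] [ 0.6188 -0.2987  0.0953]
ee_pos: [0.6297, -0.2988, 0.0951]
Bc [-0.3   0.12 -0.1 ] [ 0.6297 -0.2989  0.0953]
clock: 22.45
ee_pos: [0.6649, -0.0509, 0.1949]
tool_rot: [-180.0, -0.2, 89.9]
ft_force: [0.4, 0.6, -0.8]
gripper_width: 0.0364
finger_force: 0.0
```

View pics/B4.png

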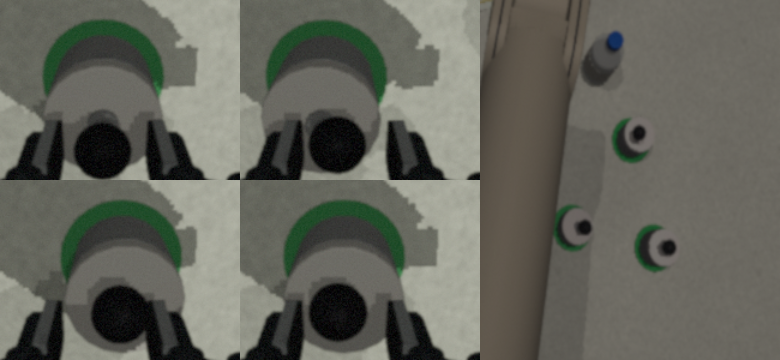

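Jar B is loose too and is left leaning. Jars A and D look upright on their spots. Now the swaps: B goes first, to the empty spot as a temporary place.

```bash
cat >> h.py <<'E'
def lids(c):
    hsv=cv2.cvtColor(c['img'],cv2.COLOR_RGB2HSV).astype(int); out=[]
    for nm,m in (('white',(hsv[...,2]>125)&(hsv[...,1]<45)),('blue',(abs(hsv[...,0]-110)<12)&(hsv[...,1]>150))):
        n,l,s,ce=cv2.connectedComponentsWithStats(m.astype('uint8'))
        for i in range(1,n):
            if 150<s[i,4]<620 and max(s[i,2:4])<34:
                h=cv2.convexHull(np.argwhere(l==i)[:,::-1].astype(np.int32))
                e=cv2.fitEllipse(h); p=px2w(c,*e[0],.06)
                out.append((nm,tuple(p[:2].round(4)),tuple(np.round(e[1],1))))
    return out
E
python3 -m jog '-0.888 -0.13 0 0;-0.888 -0.13 0 0;-0.888 -0.13 0 0;-0.888 -0.13 0 0;-0.888 -0.13 0 0;-0.888 -0.13 0 0;-0.888 -0.13 0 0;0 0 0 0;0 0 0 0;0 0 0 0' -1 30
python3 - <<'E'
from h import *
c=viewer.camera('top'); im=c['img']
for p in [(.4526,-.336),(.663,.041)]:
    u,v=map(int,w2px(c,(*p,.06))); print(im[v+3:v+5,u-3:u+4].max(2), im[v+25,u])
print(*lids(c),sep='\n'); print(bot.get_obs()['ee_pos'])
E
```

```text
clock: 23.5
ee_pos: [0.6254, -0.3071, 0.1952]
tool_rot: [180.0, -0.0, 89.4]
ft_force: [0.6, -0.3, -0.2]
gripper_width: 0.0853
finger_force: 0.0
[[88 87 88 88 89 91 91]
 [86 87 88 88 90 90 90]] [94 87 76]
[[ 99  79  62  50  48  50  58]
 [113  94  74  64  61  63  75]] [114 111 103]
('blue', (np.float64(0.5423), np.float64(0.3622)), (np.float64(23.2), np.float64(24.3)))
('blue', (np.float64(0.5144), np.float64(0.2211)), (np.float64(23.4), np.float64(24.8)))
[ 0.6256356  -0.30654857  0.19520548]
```

```bash
python3 -m jog '0.17 0.08 0 -0.08;0 0 0 0;0 0 1 0;0 0 0.8 0;0 0 0 0;0 0 0 0'; python3 -c "
from h import *
cam('wrist','g1.png'); print(bot.get_obs()['ee_pos'])"
```

```text
clock: 24.15
ee_pos: [0.6288, -0.3003, 0.1239]
tool_rot: [-180.0, -0.0, 90.0]
ft_force: [0.4, 0.7, 0.9]
gripper_width: 0.0859
finger_force: 0.0
[ 0.62936209 -0.30084702  0.1251152 ]
```

View pics/g1.png

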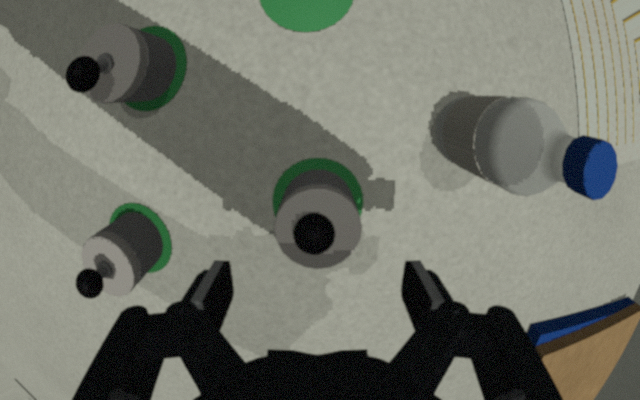

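The jar is centred between the fingers at about (318,230), with its knob leaning up and away. Descend and grip.

```bash
python3 -m jog '0 0 0.6 0;0 0 0.6 0;0 0 0.52 0;0 0 0 0;0 0 0 0;0 0 0 0'; python3 -m jog '0 0 0 0;0 0 0 0;0 0 0 0;0 0 0 0;0 0 0 0;0 0 0 0' 1 30
```

```text
clock: 24.8
ee_pos: [0.6298, -0.3013, 0.057]
tool_rot: [179.8, 0.1, 90.0]
ft_force: [0.5, -0.5, 0.7]
gripper_width: 0.0854
finger_force: 0.0
clock: 25.4
ee_pos: [0.6292, -0.3009, 0.0557]
tool_rot: [179.9, 0.0, 90.0]
ft_force: [-0.8, 0.5, 5.8]
gripper_width: 0.057
finger_force: 31.3
```

```bash
python3 -m jog '0 0 -0.5 0;0 0 -0.5 0;0.55 -0.03 0 0;0.86 -0.05 0 0;0.86 -0.05 0 0;0.86 -0.05 0 0;0.86 -0.05 0 0;0.43 0 0 0;0 0 0 0;0 0 0 0'; python3 -m jog '0 0 0.4 0;0 0 0.35 0;0 0 0.2 0;0 0 0 0;0 0 0 0'
```

```text
clock: 26.4
ee_pos: [0.6192, -0.1242, 0.0943]
tool_rot: [-180.0, 0.0, 90.0]
ft_force: [-0.5, -1.4, -4.1]
gripper_width: 0.0567
finger_force: 34.7
clock: 26.9
ee_pos: [0.619, -0.1244, 0.0555]
tool_rot: [-179.9, 0.0, 89.9]
ft_force: [-0.4, -0.5, -5.3]
gripper_width: 0.0568
finger_force: 36.0
```

```bash
python3 -m jog '0 0 0.02 0;0 0 0 0;0 0 0 0'; python3 -m jog '0 0 0 0;0 0 0 0;0 0 0 0;0 0 -0.7 0;0 0 -0.8 0;0 0 -1 0;0.55 -0.15 0 0;1 -0.3 0 0;1 -0.3 0 0;1 -0.3 0 0' -1; python3 -m jog '1 -0.3 0 0;1 -0.3 0 0;1 -0.3 0 0;1 -0.3 0 0;1 -0.3 0 0;0 0 0 0;0 0 0 0;0 0 0 0'; python3 -c "
from h import *
cam('wrist','s1.png'); cam('top','t4.png')
a=cv2.imread('pics/s1.png')[100:350,130:530];b=cv2.imread('pics/t4.png')[110:310,330:530];cv2.imwrite('pics/s1c.png',np.hstack([a,cv2.resize(b,(250,250))]));print(bot.get_obs()['ee_pos'])"
```

```text
clock: 27.2
ee_pos: [0.6194, -0.1238, 0.0555]
tool_rot: [-180.0, -0.0, 90.0]
ft_force: [-0.7, 0.7, -3.8]
gripper_width: 0.0572
finger_force: 36.0
clock: 28.2
ee_pos: [0.5771, 0.0195, 0.1561]
tool_rot: [179.9, -0.0, 89.9]
ft_force: [0.8, 0.5, 1.0]
gripper_width: 0.0853
finger_force: 0.0
clock: 29.0
ee_pos: [0.5183, 0.2169, 0.1559]
tool_rot: [180.0, 0.0, 89.9]
ft_force: [0.1, -1.5, -0.4]
gripper_width: 0.0855
finger_force: 0.0
[0.51828972 0.21664285 0.15587647]
```

View pics/s1c.png

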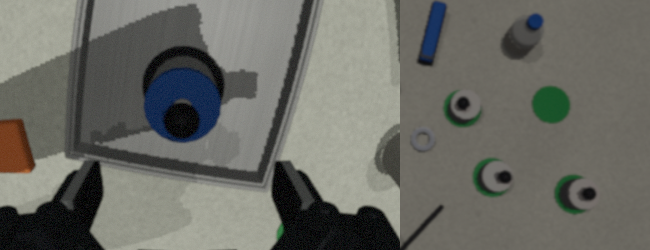

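B stands on the empty spot, and the spare is between the fingers at about (182,105) in the crop. Grab the spare.

```bash
python3 -m jog '0.11 -0.1 0 0;0 0 0 0;0 0 1 0;0 0 0.8 0;0 0 0.65 0;0 0 0 0;0 0 0 0;0 0 0 0'; python3 -m jog '0 0 0 0;0 0 0 0;0 0 0 0;0 0 0 0;0 0 0 0;0 0 0 0' 1 30;  python3 -m jog '0 0 -0.5 0;0 0 -0.7 0;0 0 -1 0;0 0 -0.6 0;0 0 0 0;0 0 0 0'
```

```text
clock: 29.9
ee_pos: [0.5147, 0.223, 0.0594]
tool_rot: [179.9, -0.1, 90.0]
ft_force: [-0.3, 0.5, -0.6]
gripper_width: 0.0854
finger_force: 0.0
clock: 30.5
ee_pos: [0.5143, 0.223, 0.059]
tool_rot: [179.9, -0.1, 90.0]
ft_force: [-2.0, -0.4, 6.0]
gripper_width: 0.0567
finger_force: 30.8
clock: 31.1
ee_pos: [0.5133, 0.2226, 0.1692]
tool_rot: [-180.0, -0.0, 90.0]
ft_force: [-0.8, -0.5, -4.3]
gripper_width: 0.0572
finger_force: 34.8
```

```bash
python3 -m jog '-0.5 0.1 0 0;-1 0.22 0 0;-1 0.22 0 0;-1 0.22 0 0;-1 0.22 0 0;-1 0.22 0 0;-1 0.22 0 0;-1 0.22 0 0;-1 0.22 0 0;-1 0.22 0 0'; python3 -m jog '-1 0.22 0 0;-1 0.22 0 0;-1 0.22 0 0;-0.5 0.12 0 0;0 0 0 0;0 0 0 0;0 0 0 0'
```

```text
clock: 32.1
ee_pos: [0.5958, -0.1587, 0.1673]
tool_rot: [-179.8, -0.0, 90.0]
ft_force: [0.9, 0.3, -3.1]
gripper_width: 0.0571
finger_force: 34.7
clock: 32.8
ee_pos: [0.6276, -0.2959, 0.1682]
tool_rot: [-179.9, -0.1, 90.0]
ft_force: [0.4, -0.1, -4.1]
gripper_width: 0.0569
finger_force: 34.6
```

```bash
python3 -m jog '-0.065 0.03 0 0;0 0 0.9 0;0 0 0.9 0;0 0 0.7 0;0 0 0.3 0;0 0 0 0;0 0 0 0;0 0 0 0'
```

```text
clock: 33.6
ee_pos: [0.6296, -0.2999, 0.0585]
tool_rot: [179.9, 0.0, 90.0]
ft_force: [0.5, 0.9, -4.1]
gripper_width: 0.0568
finger_force: 36.6
```

```bash
python3 -m jog '0.03 -0.02 0 0;0 0 0.035 0;0 0 0 0;0 0 0 0'; python3 -m jog '0 0 0 0;0 0 0 0;0 0 0 0;0 0 -0.7 0;0 0 -0.8 0;0 0 -1 0;0.5 -0.6 0 0;1 -1 0 0;1 -1 0 0;0.5 -0.98 0 0' -1;  python3 -m jog '0 0 0 0;0 0 0 0'; python3 -c "
from h import *
cam('wrist','s2.png'); cam('top','t5.png')
a=cv2.imread('pics/s2.png')[50:350,100:540];b=cv2.imread('pics/t5.png')[110:310,330:530];cv2.imwrite('pics/s2c.png',np.hstack([a,cv2.resize(b,(300,300))]));print(bot.get_obs()['ee_pos'])"
```

```text
clock: 34.0
ee_pos: [0.6281, -0.2988, 0.0562]
tool_rot: [-180.0, -0.0, 90.0]
ft_force: [0.5, 0.3, -4.4]
gripper_width: 0.0569
finger_force: 36.6
clock: 35.0
ee_pos: [0.4936, -0.1852, 0.1559]
tool_rot: [180.0, -0.1, 90.1]
ft_force: [-0.1, 0.2, 1.4]
gripper_width: 0.0851
finger_force: 0.0
clock: 35.2
ee_pos: [0.4944, -0.1875, 0.157]
tool_rot: [179.9, -0.1, 90.0]
ft_force: [0.1, -0.2, 0.5]
gripper_width: 0.0851
finger_force: 0.0
[ 0.49549441 -0.18860357  0.15700694]
```

View pics/s2c.png

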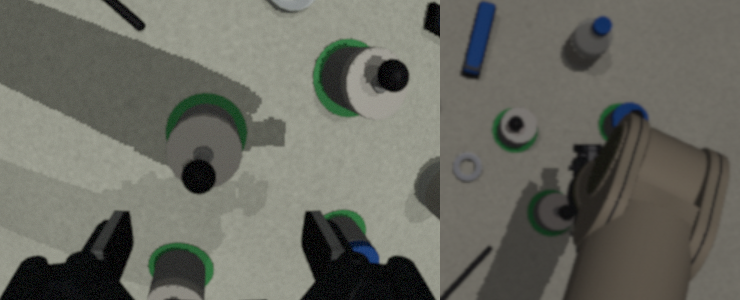

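The spare stands on spot B. Jar C is in place at about (203,150) in the crop, with its knob leaning toward the bottom of the view. Grip C.

```bash
python3 -m jog '0.25 -0.27 0 0;0 0 0 0;0 0 1 0;0 0 0.8 0;0 0 0 0;0 0 0 0'; python3 -m jog '0 0 0.4 0;0 0 0.32 0;0 0 0 0;0 0 0 0'
```

```text
clock: 35.9
ee_pos: [0.484, -0.1791, 0.0847]
tool_rot: [-180.0, 0.1, 89.9]
ft_force: [-0.1, 0.5, 0.6]
gripper_width: 0.0855
finger_force: 0.0
clock: 36.3
ee_pos: [0.4839, -0.1784, 0.0562]
tool_rot: [180.0, 0.0, 90.0]
ft_force: [0.3, -0.5, -0.6]
gripper_width: 0.0851
finger_force: 0.0
```

```bash
python3 -m jog '0 0 0 0;0 0 0 0;0 0 0 0;0 0 0 0;0 0 0 0;0 0 0 0' 1 30;  python3 -m jog '0 0 -0.5 0;0 0 -0.7 0;0 0 -1 0;0 0 -0.6 0;0.5 0.03 0 0;1 0.08 0 0;1 0.08 0 0;1 0.08 0 0;1 0.08 0 0;1 0.08 0 0';  python3 -m jog '1 0.08 0 0;1 0.08 0 0;1 0.08 0 0;1 0.08 0 0;0.5 0.03 0 0;0 0 0 0;0 0 0 0;0 0 0 0'
```

```text
clock: 36.9
ee_pos: [0.4841, -0.1782, 0.0564]
tool_rot: [179.9, -0.0, 90.0]
ft_force: [-1.5, 1.0, 5.9]
gripper_width: 0.0568
finger_force: 30.9
clock: 37.9
ee_pos: [0.5004, 0.0434, 0.1675]
tool_rot: [-180.0, -0.0, 90.0]
ft_force: [1.0, -0.5, -4.3]
gripper_width: 0.0575
finger_force: 35.0
clock: 38.7
ee_pos: [0.5151, 0.2202, 0.1675]
tool_rot: [-180.0, 0.0, 89.8]
ft_force: [1.0, -0.9, -4.0]
gripper_width: 0.0568
finger_force: 34.9
```

```bash
python3 -m jog '0.03 -0.02 0 0;0 0 0.9 0;0 0 0.9 0;0 0 0.6 0;0 0 0.28 0;0 0 0 0;0 0 0 0;0 0 0 0'
```

```text
clock: 39.5
ee_pos: [0.5149, 0.2233, 0.0614]
tool_rot: [179.9, -0.1, 89.9]
ft_force: [0.5, 0.5, -3.9]
gripper_width: 0.0565
finger_force: 35.9
```

```bash
python3 -m jog '-0.04 -0.01 0 0;0 0 0.07 0;0 0 0 0;0 0 0 0'; python3 -m jog '0 0 0 0;0 0 0 0;0 0 0 0;0 0 -0.7 0;0 0 -0.8 0;0 0 -1 0;0.85 0.17 0 0;1 0.2 0 0;1 0.2 0 0;0.65 0.13 0 0' -1;  python3 -m jog '0 0 0 0;0 0 0 0;0 0 0 0'; python3 -c "
from h import *
c=cam('wrist','s3.png'); print(lids(cam('top','t6.png')))
a=cv2.imread('pics/s3.png')[50:350,100:540];b=cv2.imread('pics/t6.png')[110:310,330:530];cv2.imwrite('pics/s3c.png',np.hstack([a,cv2.resize(b,(300,300))]))"
```

```text
clock: 39.9
ee_pos: [0.5141, 0.2216, 0.0578]
tool_rot: [180.0, -0.0, 90.0]
ft_force: [0.4, -0.2, -1.0]
gripper_width: 0.0571
finger_force: 36.0
clock: 40.9
ee_pos: [0.5413, 0.365, 0.1574]
tool_rot: [-180.0, -0.1, 90.1]
ft_force: [-0.1, -0.5, 0.9]
gripper_width: 0.0853
finger_force: 0.0
clock: 41.2
ee_pos: [0.5421, 0.3602, 0.1575]
tool_rot: [180.0, 0.0, 89.9]
ft_force: [0.1, -0.2, -0.4]
gripper_width: 0.0854
finger_force: 0.0
[('blue', (np.float64(0.6268), np.float64(-0.2963)), (np.float64(22.7), np.float64(23.7))), ('blue', (np.float64(0.5421), np.float64(0.3623)), (np.float64(22.3), np.float64(24.1)))]
```

View pics/s3c.png

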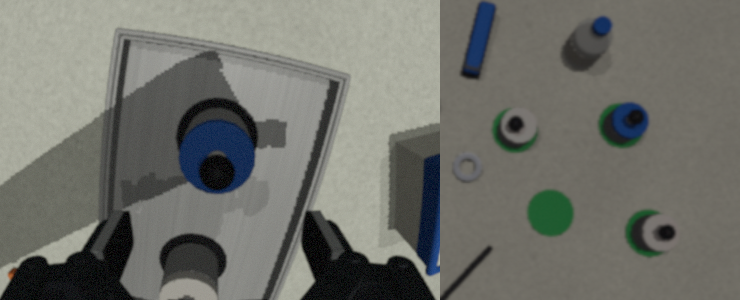

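The spare stands on spot B and jar C is in the tray. The next spare is centred between the fingers at about (217,155) in the crop.

```bash
python3 -m jog '0.03 0 0 0;0 0 1 0;0 0 0.8 0;0 0 0.66 0;0 0 0 0;0 0 0 0;0 0 0 0'; python3 -m jog '0 0 0 0;0 0 0 0;0 0 0 0;0 0 0 0;0 0 0 0;0 0 0 0' 1 30;  python3 -m jog '0 0 -0.5 0;0 0 -0.7 0;0 0 -1 0;0 0 -0.6 0;0 0 0 0;0 0 0 0'
```

```text
clock: 42.0
ee_pos: [0.5429, 0.3632, 0.0612]
tool_rot: [179.9, -0.1, 90.0]
ft_force: [-0.4, -0.1, 0.2]
gripper_width: 0.0854
finger_force: 0.0
clock: 42.6
ee_pos: [0.5422, 0.3631, 0.0605]
tool_rot: [179.9, -0.1, 90.0]
ft_force: [-2.0, -0.6, 5.4]
gripper_width: 0.0571
finger_force: 31.0
clock: 43.2
ee_pos: [0.5415, 0.3626, 0.1705]
tool_rot: [-180.0, -0.0, 90.0]
ft_force: [-0.7, -0.6, -4.8]
gripper_width: 0.0574
finger_force: 34.2
```

```bash
python3 -m jog '-0.5 -0.05 0 0;-1 -0.105 0 0;-1 -0.105 0 0;-1 -0.105 0 0;-1 -0.105 0 0;-1 -0.105 0 0;-1 -0.105 0 0;-1 -0.105 0 0;-1 -0.105 0 0;-1 -0.105 0 0'; python3 -m jog '-1 -0.105 0 0;-1 -0.105 0 0;-1 -0.105 0 0;-1 -0.105 0 0;0 0 0 0;0 0 0 0;0 0 0 0;0 0 0 0'
```

```text
clock: 44.2
ee_pos: [0.5002, -0.0188, 0.1693]
tool_rot: [-179.8, 0.0, 90.0]
ft_force: [1.8, -0.4, -3.4]
gripper_width: 0.057
finger_force: 34.0
clock: 45.0
ee_pos: [0.4849, -0.1758, 0.1705]
tool_rot: [-179.9, -0.0, 90.1]
ft_force: [0.0, 1.0, -3.2]
gripper_width: 0.0572
finger_force: 34.0
```

```bash
python3 -m jog '-0.03 0 0 0;0 0 0.9 0;0 0 0.9 0;0 0 0.6 0;0 0 0.28 0;0 0 0 0;0 0 0 0;0 0 0 0;0 0 0 0;0 0 0 0'
```

```text
clock: 46.0
ee_pos: [0.4854, -0.1785, 0.0646]
tool_rot: [179.9, -0.0, 90.0]
ft_force: [-0.6, -0.2, -2.7]
gripper_width: 0.0566
finger_force: 33.9
```

```bash
python3 -m jog '0.02 -0.02 0 0;0 0 0.1 0;0 0 0.06 0;0 0 0 0;0 0 0 0'; python3 -m jog '0 0 0 0;0 0 0 0;0 0 0 0;0 0 -0.7 0;0 0 -0.8 0;0 0 -1 0;0.3 0.7 0 0;0.4 0.9 0 0;0.4 0.9 0 0;0.27 0.85 0 0' -1;  python3 -m jog '0 0 0 0;0 0 0 0;0 0 0 0'; python3 -c "
from h import *
c=cam('wrist','s4.png'); print(lids(cam('top','t7.png')),bot.get_obs()['ee_pos'])
a=cv2.imread('pics/s4.png')[50:350,100:540];b=cv2.imread('pics/t7.png')[110:310,330:530];cv2.imwrite('pics/s4c.png',np.hstack([a,cv2.resize(b,(300,300))]))"
```

```text
clock: 46.5
ee_pos: [0.4842, -0.1776, 0.0584]
tool_rot: [-180.0, -0.1, 90.0]
ft_force: [-7.2, 3.0, 17.2]
gripper_width: 0.0567
finger_force: 36.0
clock: 47.5
ee_pos: [0.6198, -0.1211, 0.1572]
tool_rot: [180.0, -0.1, 90.1]
ft_force: [-0.6, -0.4, -0.4]
gripper_width: 0.0855
finger_force: 0.0
clock: 47.8
ee_pos: [0.6174, -0.1239, 0.1574]
tool_rot: [-180.0, 0.0, 89.9]
ft_force: [-0.9, 0.6, -0.2]
gripper_width: 0.0855
finger_force: 0.0
[('blue', (np.float64(0.6254), np.float64(-0.2994)), (np.float64(20.1), np.float64(22.7)))] [ 0.61742651 -0.12373102  0.15770728]
```

View pics/s4c.png

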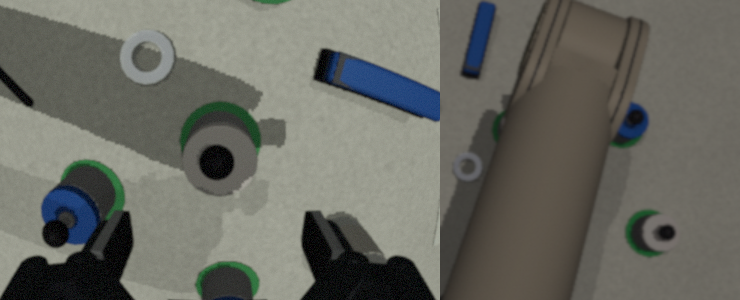

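Both spares stand on their spots. The B jar is centred on the temporary spot at about (218,160) in the crop, with its knob leaning. Move it to place_a.

```bash
python3 -m jog '0 0.05 0 0;0 0 1 0;0 0 0.8 0;0 0 0.7 0;0 0 0.06 0;0 0 0 0;0 0 0 0;0 0 0 0'; python3 -m jog '0 0 0 0;0 0 0 0;0 0 0 0;0 0 0 0;0 0 0 0;0 0 0 0' 1 30;  python3 -m jog '0 0 -0.5 0;0 0 -0.7 0;0 0 -1 0;0 0 -0.6 0;0 0 0 0;0 0 0 0'
```

```text
clock: 48.7
ee_pos: [0.6212, -0.1232, 0.0569]
tool_rot: [179.8, 0.0, 90.0]
ft_force: [0.1, 0.3, -0.9]
gripper_width: 0.0857
finger_force: 0.0
clock: 49.3
ee_pos: [0.6203, -0.1229, 0.0559]
tool_rot: [180.0, -0.0, 90.0]
ft_force: [-2.1, 0.5, 6.6]
gripper_width: 0.0569
finger_force: 31.1
clock: 49.9
ee_pos: [0.6198, -0.1226, 0.1662]
tool_rot: [-180.0, -0.0, 90.0]
ft_force: [0.1, 0.5, -4.9]
gripper_width: 0.0567
finger_force: 35.1
```

```bash
python3 -m jog '0.6 -0.1 0 0;1 -0.16 0 0;1 -0.16 0 0;1 -0.16 0 0;1 -0.16 0 0;1 -0.16 0 0;1 -0.16 0 0;1 -0.16 0 0;1 -0.16 0 0;1 -0.16 0 0'; python3 -m jog '1 -0.16 0 0;1 -0.16 0 0;0.5 -0.08 0 0;0 0 0 0;0 0 0 0;0 0 0 0;0 0 0 0'
```

```text
clock: 50.9
ee_pos: [0.5571, 0.2624, 0.1647]
tool_rot: [-179.8, 0.1, 90.0]
ft_force: [0.4, -0.2, -3.4]
gripper_width: 0.057
finger_force: 34.9
clock: 51.6
ee_pos: [0.5433, 0.3595, 0.1668]
tool_rot: [-180.0, 0.0, 89.8]
ft_force: [0.7, 0.6, -4.8]
gripper_width: 0.0574
finger_force: 34.9
```

```bash
python3 -m jog '0.03 -0.02 0 0;0 0 0.9 0;0 0 0.9 0;0 0 0.6 0;0 0 0.2 0;0 0 0 0;0 0 0 0;0 0 0 0;0 0 0 0;0 0 0 0'
```

```text
clock: 52.6
ee_pos: [0.5424, 0.3626, 0.0639]
tool_rot: [179.9, -0.1, 90.0]
ft_force: [-0.2, 0.0, -3.9]
gripper_width: 0.0568
finger_force: 34.7
```

```bash
python3 -m jog '0 0 0.08 0;0 0 0.06 0;0 0 0 0;0 0 0 0'; python3 -m jog '0 0 0 0;0 0 0 0;0 0 0 0;0 0 -0.7 0;0 0 -0.8 0;0 0 -1 0;0 0 -1 0;0 0 -1 0;1 -0.9 0 0;1 -1 0 0' -1;  python3 -m jog '0.9 -1 0 0;0.9 -1 0 0;0.7 -1 0 0;0.4 -0.7 0 0;0 0 0 0;0 0 0 0'; python3 - <<'E'
from h import *
c=cam('top','t8.png'); g=c['img']; print(lids(c))
hsv=cv2.cvtColor(g,cv2.COLOR_RGB2HSV)
tg=dict(spA=(.663,.041),spB=(.6287,-.2998),spC=(.4846,-.1787),spD=(.4527,-.336),pa=(.5423,.3622),pb=(.5144,.2211))
for n,p in tg.items():
    u,v=map(int,w2px(c,(*p,.085))); w=g[v-9:v+10,u-9:u+10].max(2)<40
    k,l,s,ce=cv2.connectedComponentsWithStats(w.astype('uint8')); i=1+np.argmax(s[1:,4]); print(n,p,'knob',s[i,4],px2w(c,*(ce[i]+[u-9,v-9]),.085)[:2].round(4))
t=cv2.cvtColor(g,cv2.COLOR_RGB2BGR)[140:300,125:510]; cv2.imwrite('pics/fin.png',cv2.resize(t,None,fx=2,fy=2,interpolation=cv2.INTER_CUBIC))
E
```

```text
clock: 53.0
ee_pos: [0.5421, 0.3624, 0.0579]
tool_rot: [180.0, -0.0, 90.0]
ft_force: [-3.4, -0.8, 3.7]
gripper_width: 0.0569
finger_force: 35.5
clock: 54.0
ee_pos: [0.4743, 0.4348, 0.2393]
tool_rot: [179.8, -0.1, 89.7]
ft_force: [-0.7, 1.3, -0.4]
gripper_width: 0.0852
finger_force: 0.0
clock: 54.6
ee_pos: [0.3306, 0.5462, 0.2375]
tool_rot: [180.0, 0.0, 90.1]
ft_force: [0.5, -0.4, -0.6]
gripper_width: 0.0854
finger_force: 0.0
[('blue', (np.float64(0.6269), np.float64(-0.2963)), (np.float64(22.7), np.float64(23.7))), ('blue', (np.float64(0.4838), np.float64(-0.1751)), (np.float64(23.7), np.float64(24.9)))]
spA (0.663, 0.041) knob 61 [0.6633 0.0411]
spB (0.6287, -0.2998) knob 80 [ 0.6267 -0.2973]
spC (0.4846, -0.1787) knob 76 [ 0.4841 -0.1759]
spD (0.4527, -0.336) knob 77 [ 0.4524 -0.3361]
pa (0.5423, 0.3622) knob 78 [0.5398 0.3691]
pb (0.5144, 0.2211) knob 64 [0.5113 0.2111]
```

View pics/fin.png

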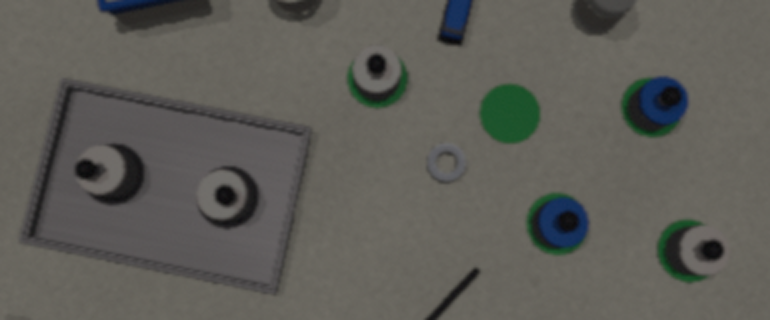

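All jars stand where intended, with the knobs in the tray leaning. I'll check the lid centres in the tray.

```bash
python3 - <<'E'
from h import *
c=cam('top'); g=cv2.resize(c['img'],None,fx=4,fy=4,interpolation=cv2.INTER_CUBIC).max(2)
for n,p in dict(spA=(.663,.041),spD=(.4527,-.336),pa=(.5423,.3622),pb=(.5144,.2211)).items():
    u,v=[int(4*a) for a in w2px(c,(*p,.06))]; w=g[v-64:v+65,u-64:u+65]
    best=max(((g2:=np.abs(cv2.mean(w,cv2.circle(np.zeros_like(w),(x,y),r-3,255,3))[0]-cv2.mean(w,cv2.circle(np.zeros_like(w),(x,y),r+3,255,3))[0])),x,y,r) for x in range(50,80) for y in range(50,80) for r in (44,46,48,50))
    q=px2w(c,(u-64+best[1]+.5)/4-.5,(v-64+best[2]+.5)/4-.5,.06); print(n,p,q[:2].round(4),best)
E
```

```text
spA (0.663, 0.041) [0.6631 0.0412] (np.float64(24.013149350649343), 66, 66, 46)
spD (0.4527, -0.336) [ 0.4532 -0.3359] (np.float64(20.84565133387285), 66, 65, 48)
pa (0.5423, 0.3622) [0.5426 0.3631] (np.float64(22.94301633801892), 65, 65, 50)
pb (0.5144, 0.2211) [0.5142 0.2194] (np.float64(32.57092882991555), 69, 66, 50)
```

```bash
python3 -c "
from workcell import workorder; print(workorder.sign_off())"
```

```text
the job is handed in; nothing more can be done
None
```

I swapped both loose-knob jars with the blue-lidded spares and handed the job in at about 55 s: the loose jars stand in the tray within 2 mm of centre with knobs leaning, the spares about 3 mm off spot centre, and both firm jars are upright on their own spots.

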